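# Mix the sample tube on the sprung mixer cup and set it on the balance

## Robot

A 7-joint arm with a two-finger parallel gripper is mounted at the origin on the work surface. World frame = base frame: x ahead of the robot, y to its left, z up, the work surface at z = 0. Lengths are in m, angles in rad, forces in N, time in s.
With the tool pointing down it reaches from about 0.425 to 0.95 m from the base axis. Payload 4.7 kg.
Tool frame: the origin (TCP) lies at the very end of the fingers, on their centre line; the grasp point (between the pads) lies 19 mm behind it; z points along the fingers, y is the line along which they close (so a half turn about z gives the same grasp; the last joint's range is limited). The gripper opens to 87 mm and grips with 3 to 60 N. Pads are 19 mm wide; open, the fingers measure 117 mm over their backs; the gripper's body (75 mm by 190 mm) begins 51 mm behind the grasp point.
Start: joints at [-1.173, 0.469, -0.049, 1.532, 0.024, 1.141, -0.082], TCP at [0.279, 0.614, 0.223] pointing down, gripper open.
Joint ranges: [-2.59, 2.59], [-0.33, 1.99], [-1.39, 1.29], [0.1, 2.45], [-1.04, 4.18], [0.21, 1.99], [-2.66, 2.66]. Speed limits (rad/s): [2.57, 2.57, 3.14, 3.14, 3.14, 3.14, 3.14].

## Interface

Orientations are given as a unit quaternion [x, y, z, w].
In Python, from cell import manip, optics gives the robot as it stands.
- The arm moves only by the shell command python3 -m pendant 'ROWS' [FORCE]. ROWS is text: rows parted by semicolons, each of 5 numbers parted by spaces: the opening, from 0 (shut) to 1 (fully open), then the shift along the tool's x, y, z in cm, then the turn about the tool's z in degrees. A call has 1 to 20 rows; each row is the pose to reach, as a shift and turn from the pose commanded when the call began, along the tool's axes at that moment; what a row does not reach only later rows make up. A row lasts 1/12 s, in which the tool goes at most 41.7 mm and 7.16 degrees, less where a joint would pass 70% of its speed; a pose out of reach is approached as far as the arm can. A call with a gripper value outside its range is refused whole. The fingers move at their own pace and stop on an object; FORCE is the grip in N (left out, the last holds). Time passes only in rows, so rows that repeat a pose let the fingers close. It gives the time, the measured TCP pose, the force, the opening and the grip force at its end, in the units of the state.
- manip.observe(): the state, without advancing time (a new reading comes with each control period).
- optics.grab_frame(name): name is "scene" or "top"; returns the picture (420x560x3 uint8, red, green, blue); there is no depth.
- optics.get_calibration(name): a dict with "fx", "fy", "cx", "cy" (pixels), "R" (3x3) and "t" (3): a world point X has camera coordinates R X + t. Camera axes: x right, y down, z forward; pixel columns grow to the right and rows downward; lengths in m; the calibration is good to about 2 mm. A picture is of the moment at which its call begins. get_calibration takes no time and is no camera call.
- manip.sign_off(): hands the job in; it is judged then, once.
The state is a dict: "time": time; "joint_pos": joint angles; "joint_vel": joint speeds; "tau": joint torques, N m; "position": TCP position; "orientation": TCP orientation; "force": force on the tool from outside, world axes, zero at the start; "moment": the same for the moment, N m; "width": finger opening in m; "grip_force": force on a finger pad.
Only numpy, scipy, OpenCV 4.12 (cv2) and the standard library are available. Lean on these libraries where they do the work, as an engineer would, in place of code of your own. Each camera call takes 0.05 s, during which the arm holds its last target. There are 200 camera calls.

## Task

Mix the tall slim sample tube that stands on the bench: holding it upright, press its foot down into the mixer's rubber cup until the cup is fully depressed, and keep it fully down for at least a second. Then stand the tube upright on the round pan of the balance, its whole foot on the pan, and let go. Never tip the tube over, and leave the two squat jars standing where they are.

Things in the scene. Friction and masses are not known exactly. Their poses are not given: they have to be found in the camera images.
- tube: the sample tube to mix: slim closed tube, 115 mm tall, standing loose on the bench; white body 29 mm across with a flat foot 31 mm across, paper label, ribbed blue screw cap 35 mm across over the top 20 mm (95 to 115 mm above the foot). 50 to 100 g. Origin: centre of the underside of the foot; z runs up the tube. (The similar tubes in the blue rack at the far edge are fixed and not part of the job.)
- cup_floor (a point): centre of the flat inner floor of the mixer's black rubber cup, where the tube's foot is to press; it moves down with the cup. The cup is 60 mm across outside at its rim, its floor 42 mm across, and its rim stands 8 mm above the floor. Undepressed, the floor is 95 mm above the bench. z is up. The mixer is a fixed low blue-grey housing, about 175 mm long (x) by 125 mm wide and 75 mm high under the cup, its sloping front with a dark knob facing -x of this frame.
- cup (a joint): how far the mixer's cup is pressed straight down, in m: 0 is up (at rest), 0.010 is fully depressed on its end stop. It is sprung: it starts to give at about 3.5 N and takes about 12.5 N to reach the stop; it springs back by itself.
- pan (a point): centre of the top face of the balance's round steel pan: pan 120 mm across, flat, fixed, its top 66 mm above the bench. z is up. The balance is a fixed flat white housing 235 by 180 mm and 52 mm high; its pan is in the rear part, its dark display 105 mm from this point towards -x of this frame.
- jar_a: squat closed sample jar, loose bystander, 60 mm tall, white body 44 mm across, blue cap 48 mm across. Origin: centre of its underside; z is up.
- jar_b: a second squat jar exactly like jar_a, loose bystander. Origin: centre of its underside; z is up.

How it is judged:
By the outcome, as a careful person would: the job done as asked, in the order asked, and still so for the second after the job is handed in, with the robot touching nothing.
It also fails if it takes over 58 s, if anything falls off the work surface, if the arm or the gripper's body presses on something with over 40 N, if the wrist force passes 120 N, or if a joint passes its speed limit or range.

## Working session

There is one attempt and no reset: what is moved stays moved. The work goes in short steps, Python scripts to look and compute and a shell command to move; the robot and the scene stay as the last step left them, time stands still between calls to the robot, and variables do not carry over. Pictures are saved under pics/ and viewed, at most 10 in all, crops included, and the job is handed in when it is done.

```bash
mkdir -p pics
python3 - <<'E'
from cell import manip, optics
import cv2,numpy as np
s=manip.observe();print(s)
for n in("scene","top"):
    f=optics.grab_frame(n);cv2.imwrite(f"pics/{n}0.png",f[:,:,::-1]);c=optics.get_calibration(n);print(n,c)
E
```

```text
{'time': 0.0, 'joint_pos': array([-1.17288761,  0.46944158, -0.04861948,  1.53370019,  0.02410581,
        1.14101396, -0.08235767]), 'joint_vel': array([ 1.27596978e-03,  1.94342116e-04, -5.09501047e-04,  1.10906666e-03,
       -3.16901732e-05,  3.86086304e-04,  1.48759479e-04]), 'tau': array([-2.28696217e-04, -5.07977164e+01, -8.08134559e-02, -2.36160618e+01,
       -6.13721902e-02,  3.78015416e-02,  1.77705515e-04]), 'position': array([0.27915489, 0.61390016, 0.22149678]), 'orientation': array([ 2.11788926e-01,  9.77314931e-01, -9.72749881e-04, -1.75975847e-04]), 'force': array([-0.87333982, -0.62663454,  0.71816157]), 'moment': array([-0.03559556,  0.00528028, -0.0182652 ]), 'grip_force': 0.0, 'width': 0.08698957126981509}
scene {'fx': 466.93725120790134, 'fy': 466.93725120790134, 'cx': 276.7124391420645, 'cy': 211.82497938003988, 'R': array([[-0.08187525,  0.9964912 , -0.01737064],
       [ 0.77392942,  0.05258784, -0.6310846 ],
       [-0.62795676, -0.06511386, -0.7755195 ]]), 't': array([ 0.03440046, -0.35270013,  1.55363724])}
top {'fx': 475.55996306747403, 'fy': 475.55996306747403, 'cx': 280.30513763407333, 'cy': 211.81316572519881, 'R': array([[ 0.01098583, -0.99983382,  0.01454805],
       [-0.99255791, -0.01266813, -0.12111282],
       [ 0.12127699, -0.01310926, -0.99253213]]), 't': array([0.00272937, 0.54879986, 1.1367024 ])}
```

View pics/scene0.png

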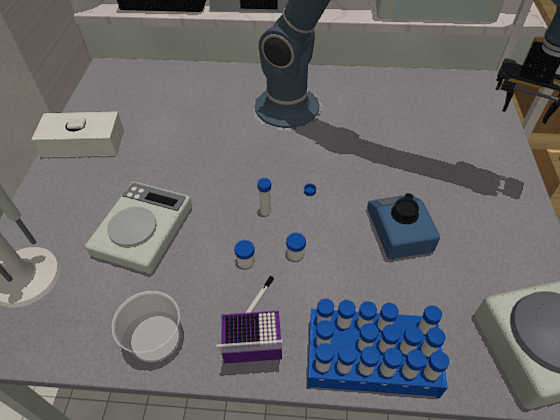

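View pics/top0.png

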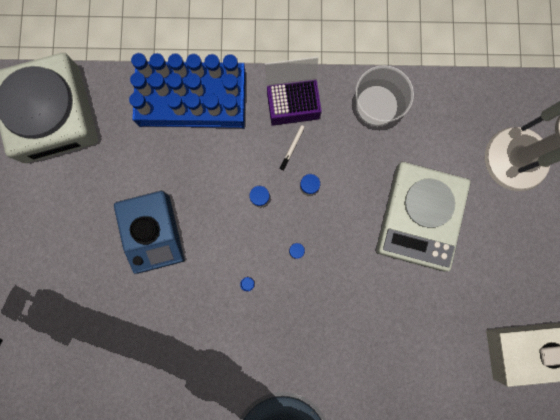

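The scene view shows the tube cap at (264,185) with its foot at about (265,213), the jars at (245,255) and (296,246), the cup at (405,208) and the pan at (131,226). In the top view the tube is at (297,251), the jars at (260,196) and (310,184), the cup at (145,230) and the pan at (430,203). A loose flat cap lies at (248,284) in the top view.

```bash
cat > h.py <<'E'
from cell import manip, optics
import cv2,numpy as np
def ray(n,u,v,z):
    c=optics.get_calibration(n);R,t=c["R"],c["t"]
    o=-R.T@t;d=R.T@np.array([(u-c["cx"])/c["fx"],(v-c["cy"])/c["fy"],1]);return o+d*(z-o[2])/d[2]
def proj(n,X):
    c=optics.get_calibration(n);p=c["R"]@np.array(X)+c["t"];return c["fx"]*p[0]/p[2]+c["cx"],c["fy"]*p[1]/p[2]+c["cy"]
def blobs(f,mask,box,amin=25):
    x0,y0,x1,y1=box;m=np.zeros_like(mask);m[y0:y1,x0:x1]=mask[y0:y1,x0:x1]
    k,l,s,c=cv2.connectedComponentsWithStats(m.astype(np.uint8));return [(c[i].round(1),s[i]) for i in range(1,k) if s[i][4]>=amin]
def blue(f):
    h=cv2.cvtColor(f,cv2.COLOR_RGB2HSV);return (abs(h[...,0].astype(int)-110)<14)&(h[...,1]>170)&(h[...,2]>60)
E
python3 - <<'E'
from h import *
T=cv2.imread("pics/top0.png")[:,:,::-1].copy();S=cv2.imread("pics/scene0.png")[:,:,::-1].copy()
for n,f,b in(("top",T,(230,160,340,300)),("scene",S,(225,165,325,270))):
    print(n)
    for c,s in blobs(f,blue(f),b): print(c,s,ray(n,*c,.105).round(3),ray(n,*c,.055).round(3),ray(n,*c,.01).round(3))
# cup: dark
h=T.max(2);h2=S.max(2)
for c,s in blobs(T,h<45,(120,205,175,250)): print("cup top",c,s,ray("top",s[0]+s[2]/2-.5,s[1]+s[3]/2-.5,.103).round(3))
for c,s in blobs(S,h2<45,(385,190,425,225)): print("cup sc",c,s,ray("scene",*c,.098).round(3))
for n,f,b,i in(("top",T,(398,170,462,235),(430,203)),("scene",S,(100,200,162,250),(131,226))):
    m=np.abs(f.astype(int)-f[i[1],i[0]]).max(2)<14
    for c,s in blobs(f,m,b,400): print("pan",n,c,s,ray(n,s[0]+s[2]/2-.5,s[1]+s[3]/2-.5,.066).round(3))
s=[np.hstack([cv2.resize(T[170:250,380:480],None,fx=4,fy=4),cv2.resize(T[185:265,100:200],None,fx=4,fy=4)]),
]
s.append(np.hstack([cv2.resize(S[180:250,85:185],None,fx=4,fy=4),cv2.resize(S[180:250,355:455],None,fx=4,fy=4)]))
cv2.imwrite("pics/crop.png",np.vstack(s)[:,:,::-1])
E
```

```text
top
[309.7 183.7] [301 175  19  19 278] [ 0.607 -0.058  0.105] [ 0.616 -0.061  0.055] [ 0.624 -0.065  0.01 ]
[259.  195.6] [250 187  19  19 278] [0.577 0.06  0.105] [0.585 0.062 0.055] [0.592 0.063 0.01 ]
[296.4 250.4] [290 244  14  14 156] [ 0.452 -0.028  0.105] [ 0.454 -0.03   0.055] [ 0.455 -0.032  0.01 ]
[247.  283.9] [241 278  13  13 137] [0.375 0.084 0.105] [0.373 0.087 0.055] [0.372 0.089 0.01 ]
scene
[264.  184.7] [258 178  13  14 148] [ 0.454 -0.028  0.105] [ 0.409 -0.034  0.055] [ 0.368 -0.04   0.01 ]
[309.8 189.5] [305 184  11  12 111] [0.463 0.089 0.105] [0.418 0.089 0.055] [0.377 0.089 0.01 ]
[295.7 241.7] [287 233  19  19 280] [0.626 0.063 0.105] [0.59  0.061 0.055] [0.558 0.06  0.01 ]
[244.1 249.3] [235 240  19  19 285] [ 0.655 -0.053  0.105] [ 0.621 -0.061  0.055] [ 0.591 -0.068  0.01 ]
cup top [171.7 216.3] [168 205   7  29  93] [0.52  0.261 0.103]
cup top [144.3 229.8] [130 217  29  28 632] [0.493 0.322 0.103]
cup sc [405.4 210.1] [391 194  28  30 596] [0.508 0.324 0.098]
pan top [430.  202.8] [ 406  178   50   51 1824] [ 0.571 -0.352  0.066]
pan scene [130.9 225. ] [ 107  207   49   37 1394] [ 0.576 -0.35   0.066]
```

View pics/crop.png

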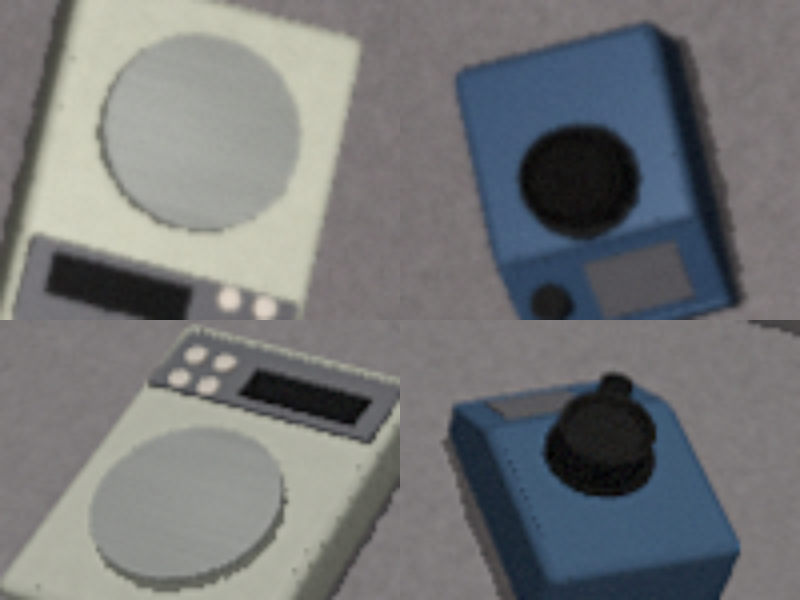

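Both views agree: tube (0.453,-0.028), cup about (0.495,0.323), pan (0.573,-0.351), jars (0.588,0.062) and (0.619,-0.061). The sizes are consistent with those given. The first move goes above the tube. In tool axes that is x -42.4 cm, y -51.2 cm.

```bash
python3 -m pendant '1 -42.4 -51.2 0 0;1 -42.4 -51.2 0 0;1 -42.4 -51.2 0 0;1 -42.4 -51.2 0 0;1 -42.4 -51.2 0 0;1 -42.4 -51.2 0 0;1 -42.4 -51.2 0 0;1 -42.4 -51.2 0 0;1 -42.4 -51.2 0 0;1 -42.4 -51.2 0 0;1 -42.4 -51.2 0 0;1 -42.4 -51.2 0 0;1 -42.4 -51.2 0 0;1 -42.4 -51.2 0 0;1 -42.4 -51.2 0 0;1 -42.4 -51.2 0 0;1 -42.4 -51.2 0 0;1 -42.4 -51.2 0 0;1 -42.4 -51.2 0 0;1 -42.4 -51.2 0 0' 45
python3 - <<'E'
from h import *
from scipy.spatial.transform import Rotation as Ro
s=manip.observe();M=Ro.from_quat(s["orientation"]).as_matrix();print(M.round(3),s["position"].round(4),s["joint_pos"].round(2),s["joint_vel"].round(3))
print((M.T@(np.array([.453,-.028,.053])-s["position"])*100).round(2))
print("cup scene",ray("scene",405.75,206.4,.103),"top",ray("top",144.5,230,.103))
E
```

```text
time: 1.77
position: [0.453, -0.0255, 0.2222]
orientation: [0.21, 0.978, 0.0, -0.0]
force: [-0.2, 0.6, -0.1]
width: 0.087
grip_force: 0.0
[[-0.911  0.412 -0.001]
 [ 0.412  0.911  0.001]
 [ 0.001  0.    -1.   ]] [ 0.453  -0.0255  0.2222] [-0.38  0.1   0.37  2.05 -0.04  1.    1.16] [-0.008 -0.002 -0.004 -0.001  0.001 -0.     0.001]
[-0.12 -0.23 16.92]
cup scene [0.5006066  0.32408027 0.103     ] top [0.49424384 0.32103904 0.103     ]
```

```bash
python3 -m pendant '1 -0.1 -0.2 2 0;1 -0.1 -0.2 4 0;1 -0.1 -0.2 6 0;1 -0.1 -0.2 8 0;1 -0.1 -0.2 10 0;1 -0.1 -0.2 12 0;1 -0.1 -0.2 14 0;1 -0.1 -0.2 15.5 0;1 -0.1 -0.2 16.5 0;1 -0.1 -0.2 16.9 0;1 -0.1 -0.2 16.9 0;1 -0.1 -0.2 16.9 0'
python3 - <<'E'
from h import *
s=manip.observe();print(s["position"].round(4))
for n in("scene","top"):
    f=optics.grab_frame(n);cv2.imwrite(f"pics/{n}1.png",f[:,:,::-1])
    print(n,proj(n,[.453,-.028,.105]))
S=cv2.imread("pics/scene1.png")[140:240,215:315];T=cv2.imread("pics/top1.png")[200:300,245:345]
cv2.imwrite("pics/c1.png",np.hstack([cv2.resize(S,None,fx=4,fy=4),cv2.resize(T,None,fx=4,fy=4)]))
E
```

```text
time: 2.77
position: [0.4539, -0.0289, 0.054]
orientation: [0.211, 0.977, 0.0, 0.0]
force: [-0.1, -0.7, 0.0]
width: 0.0873
grip_force: 0.0
[ 0.4539 -0.0289  0.054 ]
scene (np.float64(263.98878647367525), np.float64(184.40834645480146))
top (np.float64(296.5808108855067), np.float64(249.76424119014294))
```

View pics/c1.png

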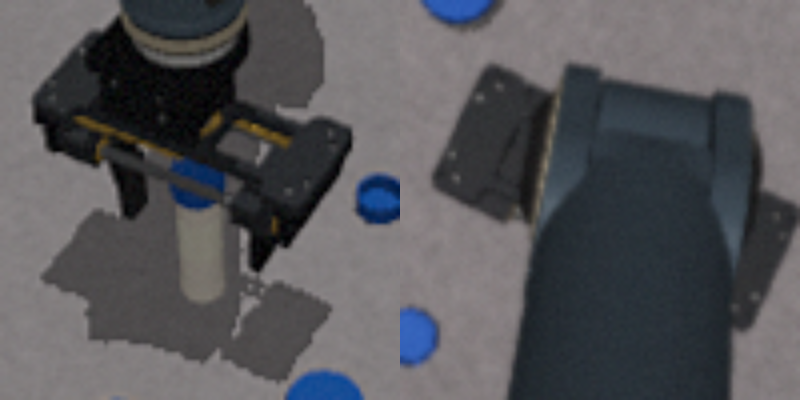

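The tube (crop about (200,240)) stands between the open fingers at (130,190) and (262,235), clear of the gripper body. Next I close the fingers.

```bash
python3 -m pendant '0.8 0 0 0 0;0.6 0 0 0 0;0.5 0 0 0 0;0.4 0 0 0 0;0.3 0 0 0 0;0.3 0 0 0 0;0.2 0 0 0 0;0.2 0 0 0 0;0 0 0 0 0;0 0 0 0 0;0 0 0 0 0;0 0 0 0 0' 45; python3 -m pendant '0 0 0 -1 0;0 0 0 -2 0;0 0 0 -4 0;0 0 0 -6 0;0 0 0 -8 0;0 0 0 -10 0;0 0 0 -12 0;0 0 0 -14 0;0 0 0 -15 0;0 0 0 -15 0;0 0 0 -15 0'
python3 - <<'E'
from h import *
from scipy.spatial.transform import Rotation as Ro
s=manip.observe();M=Ro.from_quat(s["orientation"]).as_matrix();print(M.round(3))
print((M.T@(np.array([.495,.322,s["position"][2]])-s["position"])*100).round(2))
f=optics.grab_frame("scene");cv2.imwrite("pics/s2.png",f[:,:,::-1]);u,v=map(int,proj("scene",s["position"]))
cv2.imwrite("pics/c2.png",cv2.resize(f[max(v-70,0):v+80,u-75:u+75,::-1],None,fx=3,fy=3))
E
```

```text
time: 3.87
position: [0.4535, -0.0293, 0.0535]
orientation: [0.212, 0.977, 0.0, 0.0]
force: [-0.6, 0.3, -0.5]
width: 0.0332
grip_force: 45.0
time: 4.78
position: [0.4534, -0.0293, 0.2038]
orientation: [0.212, 0.977, 0.0, 0.0]
force: [-0.3, 0.1, -0.5]
width: 0.0332
grip_force: 45.0
[[-0.91   0.414  0.001]
 [ 0.414  0.91   0.   ]
 [-0.001  0.001 -1.   ]]
[1.076e+01 3.370e+01 2.000e-02]
```

View pics/c2.png

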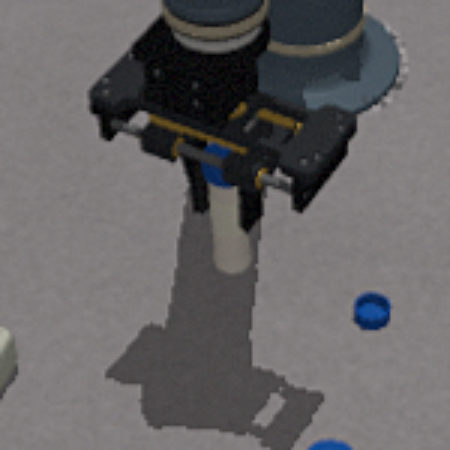

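The tube is held and hangs below the fingers: cap at about (217,165), foot at about (233,270) in the crop. The 33 mm width and this slight lean look odd, so I measure the tilt against a true vertical.

Run:
```python
from h import *
s=manip.observe();p=s["position"];f=optics.grab_frame("scene");g=optics.grab_frame("top")
u,v=map(int,proj("scene",p))
h=f[v-5:v+40,u-25:u+25].astype(int)
m=(h.min(2)>125)&((h[...,0]-h[...,2])>8)
k,l,st,c=cv2.connectedComponentsWithStats(m.astype(np.uint8));i=1+st[1:,4].argmax();print(st[i],u-25,v-5,h[20:22,23:28].tolist())
for y in range(st[i][1],st[i][1]+st[i][3]):
    xs=np.where(l[y]==i)[0];print(y+v-5,xs.min()+u-25,xs.max()+u-25,(xs.mean()+u-25).round(1))
for z in(.1,.05,.02,0,-.02,-.053): print(z,np.round(proj("scene",[p[0],p[1],p[2]+z]),1))
cv2.imwrite("pics/c3.png",cv2.resize(f[v-45:v+40,u-40:u+40,::-1],None,fx=7,fy=7,interpolation=cv2.INTER_CUBIC))
```

```text
Traceback (most recent call last):
ValueError: attempt to get argmax of an empty sequence
```

Run:
```python
from h import *
s=manip.observe();p=s["position"];f=optics.grab_frame("scene")
u,v=map(int,proj("scene",p));print(u,v)
for z in(.1,.05,.02,0,-.02,-.053): print(z,np.round(proj("scene",[p[0],p[1],p[2]+z]),1))
h=f.astype(int)
for y in range(v-6,v+26,2):
    d=h[y,:,0]-h[y,:,2]; print(y,[f"{x}:{h[y,x,0]},{d[x]}" for x in range(u-10,u+12,2)])
cv2.imwrite("pics/c3.png",cv2.resize(f[v-45:v+40,u-40:u+40,::-1],None,fx=7,fy=7,interpolation=cv2.INTER_CUBIC))
```

```text
261 156
0.1 [260.  124.1]
0.05 [261. 141.]
0.02 [261.5 150.5]
0 [261.9 156.6]
-0.02 [262.2 162.6]
-0.053 [262.8 172.1]
150 ['251:19,4', '253:17,5', '255:52,6', '257:115,14', '259:121,16', '261:124,15', '263:124,15', '265:67,7', '267:5,-4', '269:22,-4', '271:11,0']
152 ['251:7,-2', '253:15,5', '255:58,6', '257:114,10', '259:117,13', '261:118,12', '263:120,12', '265:89,7', '267:5,-4', '269:6,0', '271:0,-3']
154 ['251:4,0', '253:14,-4', '255:21,1', '257:120,15', '259:117,12', '261:119,11', '263:124,11', '265:77,8', '267:9,-1', '269:8,-4', '271:0,0']
156 ['251:20,-2', '253:14,4', '255:66,0', '257:117,10', '259:119,14', '261:123,14', '263:122,14', '265:89,8', '267:0,0', '269:11,-3', '271:17,4']
158 ['251:83,2', '253:80,2', '255:71,2', '257:116,13', '259:118,13', '261:122,14', '263:123,14', '265:88,8', '267:5,-3', '269:8,4', '271:7,2']
160 ['251:79,0', '253:78,3', '255:70,-1', '257:115,12', '259:119,15', '261:118,14', '263:123,14', '265:102,10', '267:0,-8', '269:10,-2', '271:65,2']
162 ['251:81,1', '253:77,0', '255:76,3', '257:115,12', '259:120,13', '261:119,13', '263:123,15', '265:123,14'
[... 651 characters left out ...]
 '253:76,2', '255:77,3', '257:97,9', '259:114,11', '261:116,12', '263:120,12', '265:117,13', '267:117,10', '269:100,12', '271:70,1']
174 ['251:80,3', '253:79,1', '255:75,1', '257:78,3', '259:116,13', '261:121,13', '263:120,12', '265:122,13', '267:118,13', '269:88,7', '271:71,2']
176 ['251:79,2', '253:74,3', '255:75,3', '257:74,4', '259:86,5', '261:116,10', '263:125,15', '265:116,12', '267:95,9', '269:72,2', '271:67,2']
178 ['251:79,3', '253:78,2', '255:79,2', '257:78,3', '259:74,4', '261:71,-1', '263:74,4', '265:72,-1', '267:78,1', '269:79,3', '271:67,1']
180 ['251:78,2', '253:77,-1', '255:78,0', '257:73,2', '259:75,1', '261:78,0', '263:78,0', '265:76,3', '267:79,2', '269:72,1', '271:114,3']
```

View pics/c3.png

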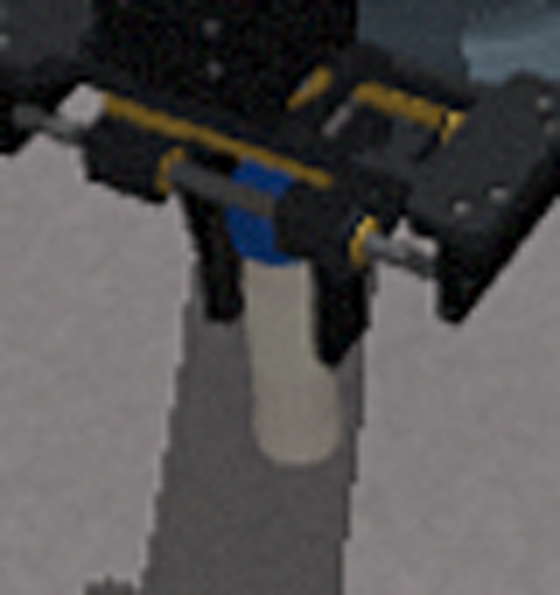

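The body leans about 2.5°: the cap is about 1.3 px left and the foot about 0.4 px right of a true vertical. With the 33 mm width, this suggests the finger tops catch the cap skirt. I'll set it down and regrip squarely on the cap, with the grasp point 105 mm up, so TCP z = 0.086.

```bash
python3 -m pendant '0 0 0 2 0;0 0 0 4 0;0 0 0 6 0;0 0 0 8 0;0 0 0 10 0;0 0 0 12 0;0 0 0 13.5 0;0 0 0 14.4 0;0 0 0 14.8 0;0 0 0 15 0;0 0 0 15 0;0 0 0 15 0' ; python3 -m pendant '0.4 0 0 0 0;0.42 0 0 0 0;0.45 0 0 0 0;0.5 0 0 0 0;0.6 0 0 0 0;0.7 0 0 0 0;0.8 0 0 0 0;0.8 0 0 0 0;0.8 0 0 -1 0;0.8 0 0 -2 0;0.8 0 0 -3 0;0.8 0 0 -3.3 0;0.8 0 0 -3.3 0;0.8 0 0 -3.3 0;0.8 0 0 -3.3 0'
python3 - <<'E'
from h import *
f=optics.grab_frame("scene");v,u=180,264
cv2.imwrite("pics/c4.png",cv2.resize(f[v-50:v+50,u-50:u+50,::-1],None,fx=5,fy=5,interpolation=cv2.INTER_CUBIC))
E
```

```text
time: 5.98
position: [0.4541, -0.0294, 0.054]
orientation: [0.212, 0.977, 0.0, 0.001]
force: [0.6, 0.1, -0.6]
width: 0.033
grip_force: 45.0
time: 7.23
position: [0.4532, -0.0292, 0.0865]
orientation: [0.212, 0.977, 0.0, -0.0]
force: [0.0, -0.8, -0.6]
width: 0.0695
grip_force: 0.0
```

View pics/c4.png

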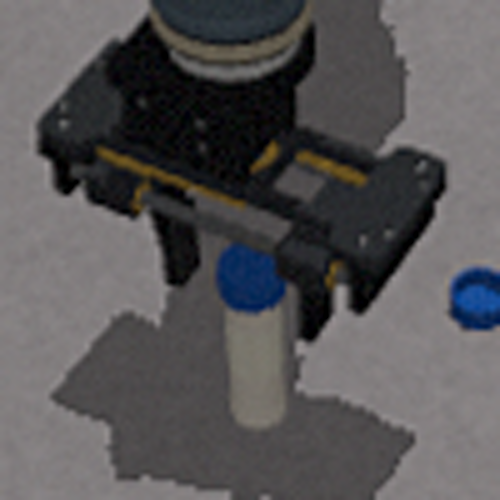

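The tube stands upright between the fingers, cap at about (250,278) and foot at about (258,415) in the crop. I close on the cap, lift, and go over the cup.

```bash
python3 -m pendant '0.6 0 0 0 0;0.5 0 0 0 0;0.45 0 0 0 0;0.4 0 0 0 0;0.3 0 0 0 0;0.2 0 0 0 0;0 0 0 0 0;0 0 0 0 0;0 0 0 0 0;0 0 0 0 0' 45; python3 -m pendant '0 0 0 -0.5 0;0 0 0 -2 0;0 0 0 -4 0;0 0 0 -6 0;0 0 0 -8 0;0 0 0 -10 0;0 0 0 -12 0;0 0 0 -13.5 0;0 0 0 -14 0;0 0 0 -14 0'; python3 -m pendant '0 0.7 2.2 0 0;0 1.4 4.5 0 0;0 2.1 6.8 0 0;0 2.8 9 0 0;0 3.5 11.2 0 0;0 4.2 13.5 0 0;0 4.9 15.8 0 0;0 5.6 18 0 0;0 6.3 20.2 0 0;0 7 22.4 0 0;0 7.7 24.6 0 0;0 8.4 26.8 0 0;0 9.2 29 0 0;0 9.8 31.2 0 0;0 10.3 32.8 0 0;0 10.6 33.7 0 0;0 10.6 33.7 0 0;0 10.6 33.7 0 0;0 10.6 33.7 0 0'
python3 - <<'E'
from h import *
s=manip.observe();p=s["position"];print(p)
f=optics.grab_frame("scene");g=optics.grab_frame("top")
for n,i in(("scene",f),("top",g)): cv2.imwrite(f"pics/{n}5.png",i[:,:,::-1])
u,v=map(int,proj("scene",[p[0],p[1],.15]));print(u,v);a=cv2.resize(f[v-70:v+50,u-50:u+50,::-1],(500,600),interpolation=cv2.INTER_CUBIC)
u,v=map(int,proj("top",[p[0],p[1],.1]));print(u,v);b=cv2.resize(g[v-60:v+60,u-30:u+30,::-1],(300,600),interpolation=cv2.INTER_CUBIC)
cv2.imwrite("pics/c5.png",np.hstack([a,b]))
for z in(-.0865,-.04,0,.03):print(z,proj("scene",[p[0],p[1],p[2]+z]))
E
```

```text
time: 8.12
position: [0.4534, -0.0293, 0.0865]
orientation: [0.212, 0.977, 0.0, -0.0]
force: [-0.3, 0.2, -0.4]
width: 0.0335
grip_force: 45.0
time: 8.95
position: [0.4542, -0.0294, 0.2278]
orientation: [0.212, 0.977, 0.001, 0.001]
force: [-0.5, 0.6, -1.5]
width: 0.0337
grip_force: 45.0
time: 10.53
position: [0.4967, 0.3195, 0.2263]
orientation: [0.213, 0.977, -0.001, -0.0]
force: [-0.1, -0.8, -1.4]
width: 0.0339
grip_force: 45.0
[0.49665654 0.31945514 0.22625098]
407 192
145 229
-0.0865 (np.float64(406.66646562093615), np.float64(195.15564389313897))
-0.04 (np.float64(410.66937428679876), np.float64(181.86870945153746))
0 (np.float64(414.3336740716282), np.float64(169.7057262112212))
0.03 (np.float64(417.22784567597154), np.float64(160.09904477539405))
```

View pics/c5.png

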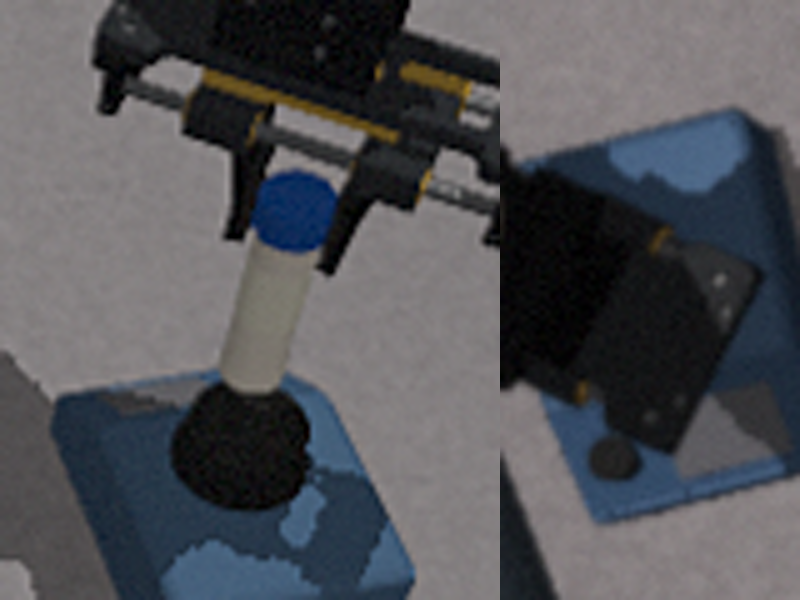

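The cap centre is where expected. The foot sits about 4 mm towards +y because of a roughly 2° lean in the finger plane. In this same view the foot, at about (0.501,0.324), lies over the cup centre at (0.5006,0.324). I lower it and watch the force: the rim would show at 3.7 cm, the floor at about 4.5 cm.

```bash
python3 -m pendant '0 0 0 1 0;0 0 0 2 0;0 0 0 3 0;0 0 0 3.5 0;0 0 0 3.8 0;0 0 0 4.1 0;0 0 0 4.2 0;0 0 0 4.2 0;0 0 0 4.2 0' 55;  python3 -m pendant '0 0 0 0.2 0;0 0 0 0.4 0;0 0 0 0.5 0;0 0 0 0.6 0;0 0 0 0.6 0'
```

```text
time: 11.38
position: [0.4967, 0.3215, 0.1848]
orientation: [0.212, 0.977, 0.0, 0.0]
force: [-0.4, 0.1, 0.1]
width: 0.0336
grip_force: 55.0
time: 11.8
position: [0.497, 0.3216, 0.1792]
orientation: [0.212, 0.977, 0.001, 0.0]
force: [-0.2, 0.6, 4.4]
width: 0.0341
grip_force: 55.0
```

Floor contact, with force matching the spring. I press further.

```bash
python3 -m pendant '0 0 0 0.2 0;0 0 0 0.4 0;0 0 0 0.5 0;0 0 0 0.6 0;0 0 0 0.7 0;0 0 0 0.7 0;0 0 0 0.7 0';  python3 -m pendant '0 0 0 0.1 0;0 0 0 0.2 0;0 0 0 0.2 0;0 0 0 0.2 0'
```

```text
time: 12.38
position: [0.4974, 0.3216, 0.1733]
orientation: [0.212, 0.977, 0.001, 0.001]
force: [-1.5, -1.8, 9.4]
width: 0.0334
grip_force: 54.9
time: 12.72
position: [0.4975, 0.3216, 0.1716]
orientation: [0.212, 0.977, 0.001, 0.001]
force: [-0.7, -1.0, 11.1]
width: 0.0335
grip_force: 54.9
```

```bash
python3 -m pendant '0 0 0 0.1 0;0 0 0 0.2 0;0 0 0 0.2 0;0 0 0 0.2 0'; python3 -m pendant '0 0 0 0.1 0;0 0 0 0.2 0;0 0 0 0.2 0;0 0 0 0.2 0'
```

```text
time: 13.05
position: [0.498, 0.3217, 0.1712]
orientation: [0.212, 0.977, 0.001, 0.001]
force: [-2.3, -2.9, 18.9]
width: 0.0337
grip_force: 54.9
time: 13.38
position: [0.4986, 0.3218, 0.1711]
orientation: [0.212, 0.977, 0.002, 0.002]
force: [-5.5, -3.6, 27.4]
width: 0.0336
grip_force: 54.9
```

Hard stop reached: z no longer changes while the force climbs to 27 N. I ease off 1 mm and hold for 1.7 s.

```bash
python3 -m pendant '0 0 0 -0.1 0;0 0 0 -0.1 0;0 0 0 -0.1 0;0 0 0 -0.1 0;0 0 0 -0.1 0;0 0 0 -0.1 0;0 0 0 -0.1 0;0 0 0 -0.1 0;0 0 0 -0.1 0;0 0 0 -0.1 0;0 0 0 -0.1 0;0 0 0 -0.1 0;0 0 0 -0.1 0;0 0 0 -0.1 0;0 0 0 -0.1 0;0 0 0 -0.1 0;0 0 0 -0.1 0;0 0 0 -0.1 0;0 0 0 -0.1 0;0 0 0 -0.1 0'; python3 -m pendant '0 0 0 -0.3 0;0 0 0 -0.6 0;0 0 0 -1 0;0 0 0 -1.5 0;0 0 0 -2.5 0;0 0 0 -4 0;0 0 0 -5 0;0 0 0 -6 0;0 0 0 -6 0;0 0 0 -6 0'
python3 - <<'E'
from h import *
from scipy.spatial.transform import Rotation as Ro
s=manip.observe();p=s["position"];M=Ro.from_quat(s["orientation"]).as_matrix();print((M.T@(np.array([.5735,-.351,p[2]])-p)*100).round(2))
f=optics.grab_frame("scene")
u,v=map(int,proj("scene",[p[0],p[1],.15]));print(u,v);a=cv2.resize(f[v-70:v+50,u-50:u+50,::-1],(500,600),interpolation=cv2.INTER_CUBIC)
cv2.imwrite("pics/c6.png",a)
for z in(-.0865,.0185):print(z,proj("scene",[p[0],p[1],p[2]+z]))
E
```

```text
time: 15.05
position: [0.4982, 0.3217, 0.1711]
orientation: [0.212, 0.977, 0.002, 0.002]
force: [-2.9, -3.0, 22.6]
width: 0.0336
grip_force: 54.9
time: 15.88
position: [0.4966, 0.3214, 0.2268]
orientation: [0.212, 0.977, 0.0, 0.0]
force: [-0.3, 0.4, -0.3]
width: 0.0336
grip_force: 55.0
[-3.483e+01 -5.803e+01 -3.000e-02]
408 192
-0.0865 (np.float64(407.5426745971939), np.float64(195.02304713558192))
0.0185 (np.float64(417.05343247057124), np.float64(163.67312162728803))
```

View pics/c6.png

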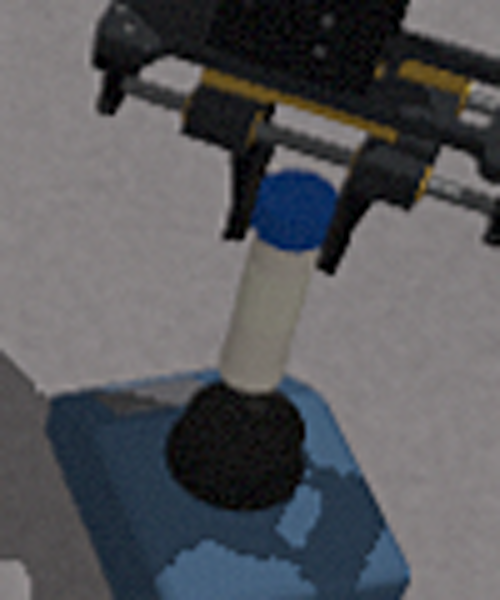

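The tube is lifted clear of the cup, still upright, foot at about (252,385) and cap at about (295,212) in the crop. Next I carry it to the pan.

```bash
python3 -m pendant '0 -0.6 -1 0 0;0 -2 -3.3 0 0;0 -3.5 -5.8 0 0;0 -5 -8.3 0 0;0 -6.5 -10.8 0 0;0 -8 -13.3 0 0;0 -9.5 -15.8 0 0;0 -11 -18.3 0 0;0 -12.5 -20.8 0 0;0 -14 -23.3 0 0;0 -15.5 -25.8 0 0;0 -17 -28.3 0 0;0 -18.5 -30.8 0 0;0 -20 -33.3 0 0;0 -21.5 -35.8 0 0;0 -23 -38.3 0 0;0 -24 -40 0 0;0 -24 -40 0 0'; python3 -m pendant '0 -0.6 -1 0 0;0 -2 -3.3 0 0;0 -3.5 -5.8 0 0;0 -5 -8.3 0 0;0 -6.5 -10.8 0 0;0 -8 -13.3 0 0;0 -9.5 -15.8 0 0;0 -10.5 -17.5 0 0;0 -10.8 -18 0 0;0 -10.8 -18 0 0;0 -10.8 -18 0 0'; python3 -m pendant '0 0 0 1 0;0 0 0 2.5 0;0 0 0 4 0;0 0 0 5 0;0 0 0 5.8 0;0 0 0 6.2 0;0 0 0 6.4 0;0 0 0 6.5 0;0 0 0 6.5 0;0 0 0 6.5 0'
```

```text
time: 17.43
position: [0.5478, -0.1489, 0.226]
orientation: [0.216, 0.976, -0.002, -0.0]
force: [-0.3, -0.6, -1.1]
width: 0.0336
grip_force: 55.0
time: 18.35
position: [0.5732, -0.3493, 0.2258]
orientation: [0.211, 0.977, 0.001, -0.001]
force: [0.5, 1.0, -0.9]
width: 0.0338
grip_force: 55.0
time: 19.18
position: [0.5735, -0.351, 0.1622]
orientation: [0.212, 0.977, -0.0, 0.001]
force: [-0.1, -0.3, -0.4]
width: 0.0333
grip_force: 55.0
```

```bash
python3 -m pendant '0 0 0 0.2 0;0 0 0 0.4 0;0 0 0 0.6 0;0 0 0 0.8 0;0 0 0 0.9 0;0 0 0 0.9 0;0 0 0 0.9 0'; python3 -m pendant '0 0 0 0.1 0;0 0 0 0.1 0;0 0 0 0.1 0'
```

```text
time: 19.77
position: [0.5733, -0.3507, 0.1526]
orientation: [0.212, 0.977, 0.0, 0.0]
force: [-0.3, 0.5, 0.8]
width: 0.0336
grip_force: 55.0
time: 20.02
position: [0.5737, -0.3509, 0.1525]
orientation: [0.212, 0.977, -0.0, 0.001]
force: [-0.7, 1.1, 5.6]
width: 0.0336
grip_force: 55.0
```

Foot on the pan. I lower the grip force, open gradually, then retreat straight up.

```bash
python3 -m pendant '0 0 0 -0.1 0;0 0 0 -0.1 0;0 0 0 -0.1 0;0 0 0 -0.1 0' 5; python3 -m pendant '0.4 0 0 0 0;0.42 0 0 0 0;0.45 0 0 0 0;0.5 0 0 0 0;0.6 0 0 0 0;0.8 0 0 0 0;0.9 0 0 0 0;1 0 0 0 0;1 0 0 0 0;1 0 0 0 0;1 0 0 -1 0;1 0 0 -2 0;1 0 0 -4 0;1 0 0 -7 0;1 0 0 -10 0;1 0 0 -13 0;1 0 0 -15 0;1 0 0 -15 0;1 0 0 -15 0'; python3 -m pendant '1 5 8 -5 0;1 10 16 -5 0;1 10 16 -5 0;1 10 16 -5 0;1 10 16 -5 0;1 10 16 -5 0;1 10 16 -5 0;1 10 16 -5 0;1 10 16 -5 0;1 10 16 -5 0'
python3 - <<'E'
from h import *
f=optics.grab_frame("scene");g=optics.grab_frame("top")
cv2.imwrite("pics/c7.png",np.hstack([cv2.resize(f[140:290,70:330,::-1],(400,600*150//390)),cv2.resize(g[130:280,220:480,::-1],(400,600*150//390))]))
for n,i,b in(("top",g,(230,160,340,300)),("scene",f,(225,165,325,290))):
    print([c.tolist() for c,s in blobs(i,blue(i),b)])
for n,i,b in(("top",g,(400,160,470,240)),("scene",f,(90,150,180,240))):
    print(n,[(ray(n,*c,.171).round(3)) for c,s in blobs(i,blue(i),b)])
E
```

```text
time: 20.35
position: [0.5732, -0.3507, 0.1524]
orientation: [0.212, 0.977, 0.0, -0.0]
force: [-1.3, 0.7, 1.6]
width: 0.0347
grip_force: 5.0
time: 21.93
position: [0.5737, -0.3514, 0.3052]
orientation: [0.212, 0.977, -0.0, 0.002]
force: [0.6, 0.3, 0.6]
width: 0.087
grip_force: 0.0
time: 22.77
position: [0.5479, -0.1654, 0.3518]
orientation: [0.213, 0.977, -0.0, -0.001]
force: [-0.6, 0.9, 0.5]
width: 0.0871
grip_force: 0.0
[[309.6, 183.7], [259.0, 195.6], [247.0, 283.9]]
[[309.8, 189.5], [295.8, 241.7], [244.0, 249.3]]
top []
scene [array([ 0.573, -0.349,  0.171])]
```

View pics/c7.png

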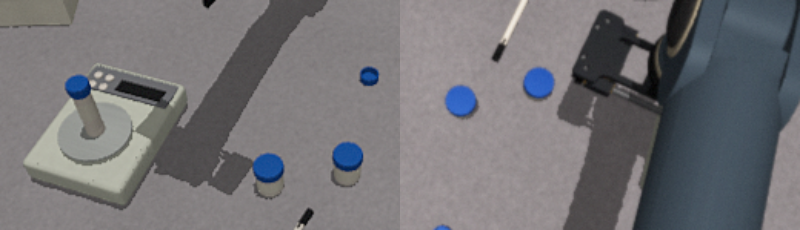

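The tube stands upright in the middle of the pan, cap at (78,87) and foot at about (97,130) in the crop. The jars have not moved and the gripper is clear.

```bash
python3 -c "
from cell import manip
print(manip.sign_off())"
```

```text
the job is handed in; nothing more can be done
None
```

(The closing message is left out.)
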